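# Seat the sieve disc of a food mill

### The job

At the kitchenware stall, the sieve disc of the aluminium food mill rides high on its hub with its notch in the wrong place. Push the disc round with a fingertip against one of its upturned tabs until the notch in its edge is over the mill's locating pin, then press the disc down in the middle until it is fully home, flush with the mill's rim. Only touch and push the disc, never lift it off its hub, and leave the other wares where they are.

Things in the scene. Friction and masses are not known exactly. Their poses are not given: they have to be found in the camera images.
- mill: Food mill base, fixed: round shallow aluminium tray, 144 mm outside diameter, rim 28 mm above the counter, inside diameter 128 mm, flat dark-lined floor 20 mm above the counter. Origin: centre of its underside, z up; +x points to the locating pin, behind which a boss as high as the rim sticks out to 88 mm from the centre. Wire ears along +y and -y reach 98 mm from the centre.
- pin (a point): Top of the mill's locating pin: plain steel, 10 mm in diameter with a tapered top, 60 mm from the mill's centre; its top is 30 mm above the counter (10 mm above the tray's floor).
- seat (a point): Centre of the tray's inner floor, 20 mm above the counter, on which the seated disc lies.
- hub (a joint): Travel of the hub that carries the disc, m: 0 = up, growing as it is pressed down; at 0.012 the disc lies on the tray's floor. A stiff sliding fit: 5 to 9 N from above moves it with the disc on, and it stays where it is left. Flange 76 mm in diameter under the disc; stub 12 mm in diameter in the disc's centre hole (15 mm), ending 1 mm below the disc's top.
- disc: Loose perforated steel disc, 120 mm diameter, 8 mm thick, 0.25 kg. Origin: centre of its underside, z up, +x towards the notch, tabs at +y and -y. Lies on the hub's flange and turns about the stub either way (1 to 2 N on a tab), staying where left. Starts with its top 40 mm above the counter, up to half a turn off; seated, its top is at 28 mm. Misaligned, the pin stops it 2 mm down.
- disc_top (a point): Centre of the disc's top face (8 mm above its underside), the place to press; pressing within 30 mm of it does not tip the disc.
- notch (a point): Mouth of the notch at the disc's edge, at the level of its top face, 60 mm from its centre. The notch is 14 mm wide and 10 mm deep towards the centre, through the whole thickness; it fits over the pin with 2 mm to spare on either side.
- tab_a (a point): Middle of one upturned tab on the disc, 45 mm from its centre on the disc's +y side: a flat steel tab 16 mm high above the disc's top, 18 mm long along the radius (36 to 54 mm from the centre), 5 mm thick. This point lies 8 mm above the disc's top.
- tab_b (a point): Middle of the other, identical tab, 45 mm from the disc's centre on its -y side.
- bowl: Loose aluminium bowl, 110 mm wide, 45 mm high, a bystander. Origin: centre of its underside.
- beaker: Loose white plastic beaker, 68 mm wide, 95 mm high, a bystander. Origin: centre of its underside.
- tin: Loose lidded aluminium jar, 60 mm wide, 80 mm high, a bystander. Origin: centre of its underside.
- spoon: Loose wooden-handled spoon lying on the counter, a bystander. Origin: underside near its middle, x along it.
Not all that is in view belongs to the job. Several things have the shape of the disc; the one meant has the colours described above.

How it is judged:
On the way, in this order (a step that is already met when the one before it is completed fails the run):
1. the notch is turned over the pin (within 8 mm) while the disc is still up (horizontal distance between notch and pin below 0.008 m and z of disc_top in the frame of seat above 0.015 m), for 0.1 s.
2. the disc is pressed down onto its seat (z of disc_top in the frame of seat below 0.0105 m and angle between disc's own z axis and vertical below 0.04 rad and horizontal distance between notch and pin below 0.005 m), for 0.1 s.
At the end, for the whole second after the job is handed in: The disc lies flat on the tray's floor, its top within 2.5 mm of flush with the rim, tilted less than 0.04 rad, the notch within 5 mm of the pin, the disc's centre within 4 mm of the tray's, and at rest (all of step 2 and horizontal distance between disc_top and seat below 0.004 m and linear speed of disc below 0.02 m/s); the robot touches nothing.
It fails at once if the disc is lifted (more than 8 mm above its starting height) (z of disc_top in the frame of seat above 0.028 m).
It fails at once if the disc is tipped by more than 0.3 rad (angle between disc's own z axis and vertical above 0.3 rad).
It fails at once if a bystander is moved by more than 20 mm (distance of any of bowl, beaker, tin, spoon from where it was at the start of the episode above 0.02 m).
It also fails if it takes over 54 s, if anything falls off the work surface, if the arm or the gripper's body presses on something with over 40 N, if the wrist force passes 120 N, or if a joint passes its speed limit or range.

### The arm

A 7-joint arm with a two-finger parallel gripper is mounted at the origin on the work surface. World frame = base frame: x ahead of the robot, y to its left, z up, the work surface at z = 0. Lengths are in m, angles in rad, forces in N, time in s.
With the tool pointing down it reaches from about 0.4 to 0.875 m from the base axis. Payload 19.3 kg.
Tool frame: the origin (TCP) lies at the very end of the fingers, on their centre line; the grasp point (between the pads) lies 19 mm behind it; z points along the fingers, y is the direction in which the jaws open and shut (so a half turn about z gives the same grasp; the last joint's range is limited). The gripper opens to 85 mm and grips with 20 to 120 N. Pads are 22 mm wide; open, the fingers measure 114 mm over their backs; the gripper's body (76 mm by 85 mm) begins 54 mm behind the grasp point. The pads swing forward as they close: fully open they stand 13 mm farther back than shut.
Start: joints at [1.241, 0.521, -0.036, 1.599, 0.021, 1.021, -0.113], TCP at [0.161, -0.604, 0.203] pointing down, gripper open.
Joint ranges: [-2.91, 2.91], [-0.3, 2.13], [-1.5, 1.42], [0.17, 2.43], [-1.26, 4.41], [0.16, 1.93], [-2.52, 2.52]. Speed limits (rad/s): [1.89, 1.89, 2.39, 2.39, 3.01, 3.01, 3.01].

### API

Orientations are given as [roll, pitch, yaw] about the fixed x, y, z axes, in that order (R = Rz(yaw) Ry(pitch) Rx(roll)).
In Python, from workcell import bot, grab_frame, calibration, workorder gives the robot as it stands.
- The arm moves only by the tool move_arm, never from a script. Its arguments are lists of equal length, an entry for each row: "jaw": the closure in counts, from 0 (fully open) to 255 (shut); "dp": the shift along the tool's x, y, z in units of 800 mm (1.0 is 800 mm), a list of three; "rotation": the turn, a rotation vector about the tool's x, y, z in units of pi rad (1.0 is pi rad), a list of three. In form: {"jaw": [jaw, ...], "dp": [[dx, dy, dz], ...], "rotation": [[rx, ry, rz], ...]}. A call has 1 to 10 rows; each row shifts and turns the commanded pose from where the row before left it, along the tool's axes as they then stand; what a row does not reach is not made up. A row lasts 1/8 s, in which the tool goes at most 62.5 mm and 10.7 degrees, less where a joint would pass 70% of its speed; a pose out of reach is approached as far as the arm can. A call with a number of a shift or a turn outside -1 to 1 is refused whole. A call with a gripper value outside its range is refused whole. The fingers move at their own pace and stop on an object; "squeeze" is the grip in N (left out, the last holds). Time passes only in rows, so rows that do not move let the fingers close. It gives the time, the measured TCP pose, the force and the opening at its end, in the units of the state.
- bot.observe(): the state, without advancing time (a new reading comes with each control period).
- grab_frame(name): name is "side" or "top" or "wrist"; returns the picture (400x640x3 uint8, blue, green, red); there is no depth.
- calibration(name): a dict with "camera_matrix" (3x3 intrinsics, pixels), "dist" ([k1, k2, p1, p2, k3] as OpenCV has them; the pictures are not rectified), "T" (4x4, takes a point from camera to world coordinates). Camera axes: x right, y down, z forward; pixel columns grow to the right and rows downward; lengths in m; the calibration is good to about 2 mm. A picture is of the moment at which its call begins: read the wrist's pose just before it. calibration takes no time and is no camera call; for the wrist camera it gives the pose at the moment of the call.
- workorder.job_done(): hands the job in, once; it reports no verdict.
The state is a dict: "clock": time; "qpos": joint angles; "qd": joint speeds; "joint_efforts": joint torques, N m; "position": TCP position; "tool_rot": TCP orientation; "force": force on the tool from outside, world axes, zero at the start; "moment": the same for the moment, N m; "grip_width": finger opening in m.
Only numpy, scipy, OpenCV 4.12 (cv2) and the standard library are available. Lean on these libraries where they do the work, as an engineer would, in place of code of your own. Each camera call takes 0.05 s, during which the arm holds its last target. There are 200 camera calls.

## Working session

There is one attempt and no reset: what is moved stays moved. The work goes in short steps, Python scripts to look and compute and a tool call to move; the robot and the scene stay as the last step left them, time stands still between calls to the robot, and variables do not carry over. Pictures are saved under pics/ and viewed, about 8 in all and at most 12, crops included, and the job is handed in when it is done.

Besides the shell and the picture viewer there is one more tool, called after "Request:" by a JSON object that holds its "op" and its "data". move_arm: Moves the arm, as the interface text tells. Shifts and turns lie within -1 to 1; 1 stands for 800 mm of shift or pi rad of turn. Its arguments: {"type":"object","properties":{"jaw":{"type":"array","items":{"type":"number"}},"dp":{"type":"array","items":{"type":"array","items":{"type":"number","minimum":-1,"maximum":1}}},"rotation":{"type":"array","items":{"type":"array","items":{"type":"number","minimum":-1,"maximum":1}}},"squeeze":{"type":"number"}},"required":["jaw","dp","rotation"]}

```bash
mkdir -p pics; python3 - <<'E'
from workcell import bot, grab_frame, calibration
import cv2
s=bot.observe(); print(s['clock'],s['position'],s['tool_rot'],s['grip_width'])
for n in ('top','side'):
    cv2.imwrite(f'pics/{n}0.png',grab_frame(n)); c=calibration(n); print(n,c)
E
```

```text
0.0 [ 0.16042897 -0.60367998  0.20243117] [-3.14044882e+00  6.81317423e-05  2.59766610e-01] 0.08562336913598112
top {'camera_matrix': array([[412.87770035,   0.        , 313.35878099],
       [  0.        , 412.87770035, 210.50053498],
       [  0.        ,   0.        ,   1.        ]]), 'dist': array([-0.10352038,  0.        ,  0.        ,  0.        ,  0.        ]), 'T': array([[ 0.02296291, -0.99120966,  0.13029241,  0.45006776],
       [-0.99925855, -0.01872753,  0.03363958, -0.01557235],
       [-0.03090382, -0.13096827, -0.99090477,  1.09264623],
       [ 0.        ,  0.        ,  0.        ,  1.        ]])}
side {'camera_matrix': array([[439.96771567,   0.        , 313.07918601],
       [  0.        , 439.96771567, 193.33201712],
       [  0.        ,   0.        ,   1.        ]]), 'dist': array([-0.09118282,  0.        ,  0.        ,  0.        ,  0.        ]), 'T': array([[-0.94828248, -0.21650226,  0.23213597,  0.31489568],
       [-0.31739244,  0.6576047 , -0.68324088,  0.83536313],
       [-0.00473051, -0.72158355, -0.6923112 ,  0.93155036],
       [ 0.        ,  0.        ,  0.        ,  1.        ]])}
```

View pics/top0.png

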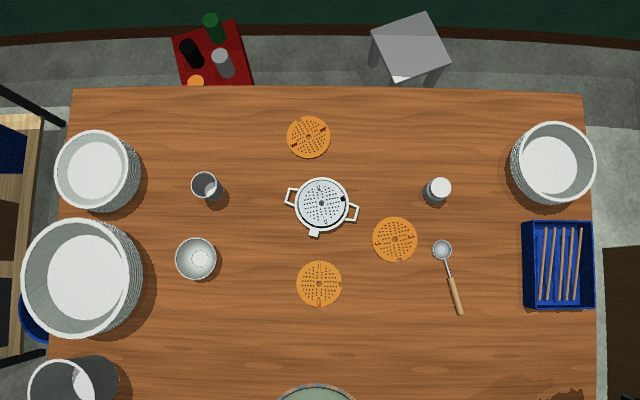

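View pics/side0.png

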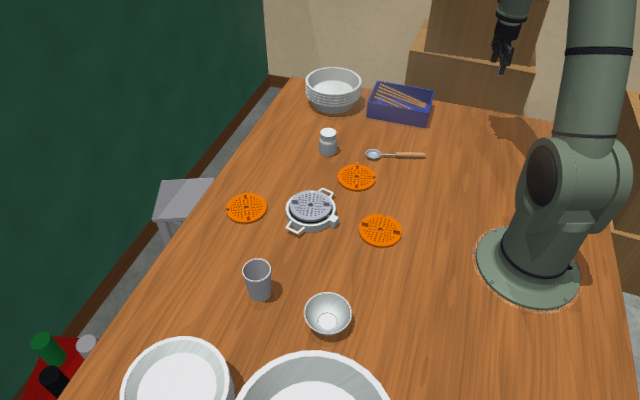

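In the top view, four things could be taken for the disc: orange discs at (308,137), (395,240) and (319,283), and the steel-grey perforated disc in the white/aluminium mill at (322,204). The steel one in the mill fits the description. The mill's boss is near (314,232) and a dark spot, probably the notch, is near (343,198). I'll check this in a close crop.

```bash
cat > h.py <<'E'
import numpy as np, cv2
from workcell import bot, grab_frame, calibration
def ray(n,uv,z,c=None):
    c=c or calibration(n)
    p=cv2.undistortPoints(np.array(uv,float).reshape(-1,1,2),c['camera_matrix'],c['dist'])[:,0]
    T=c['T']; d=np.c_[p,np.ones(len(p))]@T[:3,:3].T; o=T[:3,3]
    return o+d*((z-o[2])/d[:,2])[:,None]
def proj(n,P,c=None):
    c=c or calibration(n); Ti=np.linalg.inv(c['T'])
    return cv2.projectPoints(np.array(P,float).reshape(-1,1,3),cv2.Rodrigues(Ti[:3,:3])[0],Ti[:3,3],c['camera_matrix'],c['dist'])[0][:,0]
E
python3 - <<'E'
from h import *
i=cv2.imread('pics/top0.png'); j=cv2.imread('pics/side0.png')
a=cv2.resize(i[165:245,275:370],None,fx=6,fy=6,interpolation=cv2.INTER_CUBIC)
cv2.imwrite('pics/crop.png',a)
print(ray('top',[[322,204],[314,232],[343,198],[286,195],[357,214]],.04).round(4))
E
```

```text
[[ 0.6058 -0.0017  0.04  ]
 [ 0.5331  0.0173  0.04  ]
 [ 0.6224 -0.0556  0.04  ]
 [ 0.6277  0.0921  0.04  ]
 [ 0.5815 -0.092   0.04  ]]
```

View pics/crop.png

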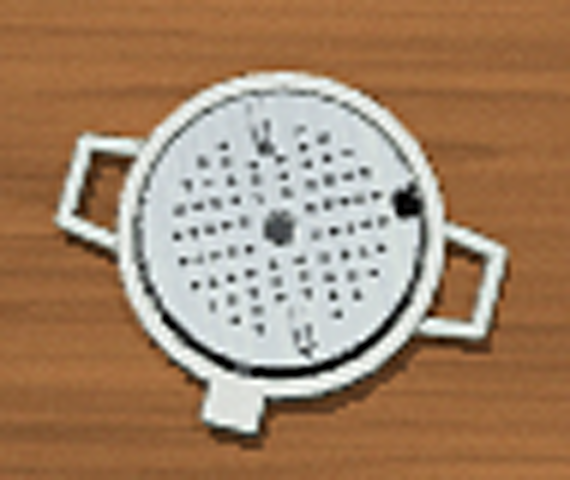

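The crop confirms a steel disc with its dark notch at (342.8,198.7), tabs near (318.7,188) and (325.7,221), and the boss at (314,232.5). It needs roughly -122° of turn, clockwise. I'll move over it and measure with the wrist camera.

```bash
python3 - <<'E'
from h import *
s=bot.observe(); c=calibration('wrist')
from scipy.spatial.transform import Rotation as R
M=np.eye(4); M[:3,:3]=R.from_euler('xyz',s['tool_rot']).as_matrix(); M[:3,3]=s['position']
print((np.linalg.inv(M)@c['T']).round(3)); print(c['camera_matrix'].round(1))
d=np.array([.606,-.003,.25])-s['position']; print(M[:3,:3].T@d/.8/1, s['qpos'])
E
```

```text
[[-0.001 -0.964 -0.267  0.067]
 [ 1.    -0.001 -0.     0.001]
 [-0.    -0.267  0.964 -0.171]
 [ 0.     0.     0.     1.   ]]
[[343.1   0.  321.7]
 [  0.  343.1 199.4]
 [  0.    0.    1. ]]
[ 0.73116868 -0.58268733 -0.05890975] [ 1.24075946  0.52196616 -0.03630227  1.59993776  0.02124443  1.0210686
 -0.11281008]
```

Request:
{"op": "move_arm", "data": {"jaw": [255,255,255,255,255,255,255,255,255,255], "dp": [[0.0437,-0.0389,0],[0.0437,-0.0389,0],[0.0437,-0.0389,0],[0.0437,-0.0389,0],[0.0437,-0.0389,0],[0.0437,-0.0389,0],[0.0437,-0.0389,0],[0.0437,-0.0389,0],[0.0437,-0.0389,0],[0.0437,-0.0389,0]], "rotation": [[0,0,0],[0,0,0],[0,0,0],[0,0,0],[0,0,0],[0,0,0],[0,0,0],[0,0,0],[0,0,0],[0,0,0]]}}

```text
clock: 1.35
position: [0.419, -0.2121, 0.2029]
tool_rot: [-3.141, 0.0, 0.26]
force: [-0.2, -1.0, 0.1]
grip_width: -0.0002
```

Request:
{"op": "move_arm", "data": {"jaw": [255,255,255,255,255,255,255,255,255], "dp": [[0.0437,-0.0389,0],[0.0437,-0.0389,0],[0.0437,-0.0389,0],[0.0437,-0.0389,0],[0.0437,-0.0389,0],[0,0,0.039],[0,0,0.039],[0,0,0],[0,0,0]], "rotation": [[0,0,0],[0,0,0],[0,0,0],[0,0,0],[0,0,0],[0,0,0],[0,0,0],[0,0,0],[0,0,0]]}}

```text
clock: 2.48
position: [0.5479, -0.0182, 0.1416]
tool_rot: [3.141, -0.001, 0.26]
force: [0.3, -0.3, 0.3]
grip_width: -0.0
```

```bash
python3 - <<'E'
from h import *
s=bot.observe(); print(s['clock'],s['position'],s['tool_rot'],s['qpos'],s['force'])
c=calibration('wrist'); cv2.imwrite('pics/w1.png',grab_frame('wrist')); np.savez('w1.npz',**c)
E
```

```text
2.475 [ 0.54788577 -0.01823214  0.14159306] [ 3.14148134e+00 -7.93180760e-04  2.59537288e-01] [ 0.12684408  0.48672805 -0.27299377  1.85453791  0.17294433  0.82245106
 -1.54521648] [ 0.34727798 -0.2955437   0.27457581]
```

View pics/w1.png

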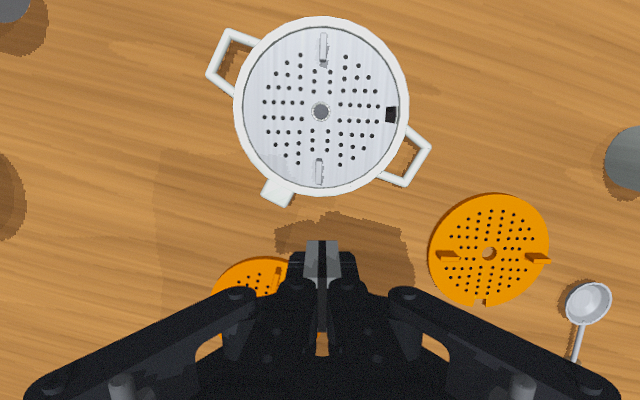

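The wrist view shows the mill at (321,106), the disc centre at (320,111) and the notch at (391,114). The tabs are at (323,50) and (319,171), and the boss is at (277,192). I'll compute the geometry from masks.

```bash
cat > meas.py <<'E'
from h import *
from scipy.optimize import least_squares
def ang(v): return np.degrees(np.arctan2(v[...,1],v[...,0]))
def mill(img,c,mc0,zr=.028):
    hsv=cv2.cvtColor(img,cv2.COLOR_BGR2HSV)
    m=((hsv[...,1]<60)&(hsv[...,2]>120)).astype(np.uint8)
    n,l,st,_=cv2.connectedComponentsWithStats(m)
    p=proj('wrist',[[*mc0,zr]],c)[0]
    uv=np.argwhere(l>0)[:,::-1]
    # component with most pixels near mill
    near=uv[np.hypot(*(uv-p).T)<100]; k=np.bincount(l[near[:,1],near[:,0]])[1:].argmax()+1
    mm=(l==k).astype(np.uint8)
    P=ray('wrist',np.argwhere(mm)[:,::-1],zr,c)[:,:2]
    cn=max(cv2.findContours(mm,cv2.RETR_EXTERNAL,cv2.CHAIN_APPROX_NONE)[0],key=len)[:,0]
    Q=ray('wrist',cn,zr,c)[:,:2]
    f=lambda x:np.hypot(*(Q-x[:2]).T)-x[2]
    r=least_squares(f,[*mc0,.072],loss='cauchy',f_scale=.0007).x
    C=r[:2]; d=P-C; rr=np.hypot(*d.T); a=ang(d)
    return C,r[2],P,rr,a,hsv
E
python3 - <<'E'
from meas import *
img=cv2.imread('pics/w1.png'); c=dict(np.load('w1.npz'))
C,R,P,rr,a,hsv=mill(img,c,(.606,-.003)); print('mill',C.round(4),R.round(4))
s=rr>R+.004; print(np.histogram(a[s],bins=np.arange(-180,181,10))[0])
for lo,hi in((140,180),(50,100),(-130,-80)):
    k=s&(a>lo)&(a<hi)&(rr<.105); d=(P[k]-C).mean(0); print(lo,hi,k.sum(),ang(d),np.hypot(*d),rr[k].max(),a[k].min(),a[k].max())
    if lo==50:e1=d
    if lo==-130:e2=d
print('ear axis',ang(e1-e2)-0,'-> +x', ang(e1-e2)-90)
pts=np.array([[320,111],[391,114],[323,34],[319,182]])
# refine hole & notch by dark centroids
g=hsv[...,2]
for (u,v),z in(((320,111),.039),((391,114),.04)):
    w=g[v-12:v+13,u-12:u+13]; m=(w<130).astype(np.uint8)
    n,l,st,ce=cv2.connectedComponentsWithStats(m); i=st[1:,4].argmax()+1
    uv=ce[i]+[u-12,v-12]; p=ray('wrist',[uv],z,c)[0]; print(uv,p.round(4),st[i],ang(p[:2]-C),np.hypot(*(p[:2]-C)))
print(c['T'][:3,3])
cv2.imwrite('pics/c2.png',cv2.resize(img[10:215,200:440],None,fx=3.3,fy=2.9*1,interpolation=cv2.INTER_CUBIC))
E
```

```text
mill [ 0.6082 -0.002 ] 0.071
[  0   0   0   0   0  26 254 177 274  73   0   0   0   0   0   0   0   0
   0   0   0   0   0  34 340 220 311  72   0   0   0   0   0  73 229 113]
140 180 415 165.86420021130607 0.08073982614627316 0.08753582844425441 156.31741470138556 175.6940366608855
50 100 977 75.45520169035392 0.08629470647677388 0.0964604589489922 56.91868311615962 94.47389919343466
-130 -80 804 -103.59896970091744 0.08609359408652863 0.09646077652184565 -122.3376013431379 -85.37961683912872
ear axis 75.92756426884296 -> +x -14.072435731157043
[320.68553459 111.44025157] [ 0.608  -0.0021  0.039 ] [  6   5  14  16 159] -141.56020397270402 0.00021206051315016217
[390.34782609 114.27329193] [ 0.6199 -0.0548  0.04  ] [  6   4  11  17 161] -77.45563848778559 0.054153007002816486
[ 0.61282781 -0.00163405  0.31255361]
```

Request:
{"op": "move_arm", "data": {"jaw": [255,255,255,255,255,255,255,255,255,255], "dp": [[0,0,0],[0,0,0],[0,0,0],[0,0,0],[0,0,0],[0,0,0],[0,0,0],[0,0,0],[0,0,0],[0,0,0]], "rotation": [[0,0,-0.057],[0,0,-0.057],[0,0,-0.057],[0,0,-0.057],[0,0,-0.057],[0,0,-0.057],[0,0,-0.057],[0,0,-0.057],[0,0,-0.057],[0,0,-0.057]]}}

```text
clock: 3.78
position: [0.5481, -0.0186, 0.1419]
tool_rot: [3.14, 0.002, 2.056]
force: [-0.1, -0.6, -1.0]
grip_width: -0.0003
```

Request:
{"op": "move_arm", "data": {"jaw": [255,255,255,255,255], "dp": [[-0.0336,0.0197,0],[0,0,0.045],[0,0,0.045],[0,0,0],[0,0,0]], "rotation": [[0,0,0],[0,0,0],[0,0,0],[0,0,0],[0,0,0]]}}

```text
clock: 4.4
position: [0.5748, -0.0347, 0.0704]
tool_rot: [3.14, 0.001, 2.05]
force: [-0.7, -0.6, 1.3]
grip_width: 0.0002
```

```bash
python3 - <<'E'
from h import *
s=bot.observe(); print(s['clock'],s['position'],s['tool_rot'],np.degrees(s['tool_rot'][2]),s['qpos'],s['force'])
E
```

```text
4.4 [ 0.57478224 -0.03471639  0.07044404] [3.13996153e+00 1.05061152e-03 2.05031306e+00] 117.47428487098907 [ 0.40479677  0.69285126 -0.64612099  1.81650732  0.55509604  0.8189563
 -0.04128623] [-0.74905794 -0.60792541  1.29780964]
```

Request:
{"op": "move_arm", "data": {"jaw": [255,255,255,255,255,255,255,255,255,255], "dp": [[0,0,0.0159],[0,0,0.0159],[0.00497,-0.00126,0],[0.00497,-0.00126,0],[0.00497,-0.00126,0],[0.00497,-0.00126,0],[0.00497,-0.00126,0],[0.00497,-0.00126,0],[0.00497,-0.00126,0],[0.00497,-0.00126,0]], "rotation": [[0,0,0],[0,0,0],[0,0,0.02778],[0,0,0.02778],[0,0,0.02778],[0,0,0.02778],[0,0,0.02778],[0,0,0.02778],[0,0,0.02778],[0,0,0.02778]]}}

```text
clock: 5.65
position: [0.5605, -0.0053, 0.0427]
tool_rot: [-3.141, 0.0, 1.349]
force: [-0.2, 0.6, 0.0]
grip_width: -0.0003
```

```bash
python3 - <<'E'
from h import *
s=bot.observe(); print(s['clock'],s['position'],np.degrees(s['tool_rot']),s['qpos'][6],s['force'])
c=calibration('wrist'); cv2.imwrite('pics/w2.png',grab_frame('wrist')); np.savez('w2.npz',**c)
E
```

```text
5.65 [ 0.56046912 -0.00534615  0.0426707 ] [-1.79982896e+02  1.12307846e-02  7.73178713e+01] -0.7040081453352182 [-0.16332094  0.6125412   0.02630437]
```

View pics/w2.png

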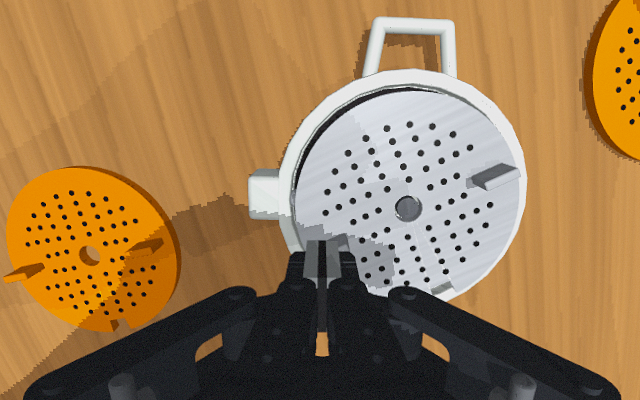

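```bash
python3 - <<'E'
from meas import *
img=cv2.imread('pics/w2.png'); c=dict(np.load('w2.npz')); C=np.array([.608,-.002])
h=ray('wrist',[[408,208]],.039,c)[0]; print('hub',h)
n=ray('wrist',[[443,290],[495,177]],.04,c); print(n,ang(n[:,:2]-C),np.hypot(*(n[:,:2]-C).T))
s=bot.observe(); print('tcp',proj('wrist',[s['position']],c))
for th in (186,190,192):
  for z in(.04,.056):
    r=np.radians(th); d=np.array([np.cos(r),np.sin(r)])
    print(th,z,[proj('wrist',[[*(C+k*d*q),z]],c)[0].round().tolist() for q in(1,-1) for k in(.036,.054)])
a=cv2.resize(img[150:310,260:540],None,fx=2.8,fy=2.8,interpolation=cv2.INTER_CUBIC); cv2.imwrite('pics/c3.png',a)
E
```

```text
hub [ 0.60829696 -0.00212622  0.039     ]
[[ 0.62047582 -0.05500927  0.04      ]
 [ 0.65568137  0.00482096  0.04      ]] [-76.75636035   8.14109789] [0.05445759 0.04816678]
tcp [[321.58998328 233.44862537]]
186 0.04 [[343.0, 229.0], [312.0, 239.0], [473.0, 187.0], [506.0, 177.0]]
186 0.056 [[345.0, 240.0], [311.0, 251.0], [487.0, 195.0], [523.0, 184.0]]
190 0.04 [[345.0, 233.0], [314.0, 245.0], [472.0, 183.0], [505.0, 170.0]]
190 0.056 [[347.0, 245.0], [314.0, 258.0], [486.0, 190.0], [522.0, 176.0]]
192 0.04 [[346.0, 235.0], [316.0, 248.0], [472.0, 181.0], [504.0, 167.0]]
192 0.056 [[348.0, 247.0], [315.0, 261.0], [486.0, 188.0], [521.0, 173.0]]
```

View pics/c3.png

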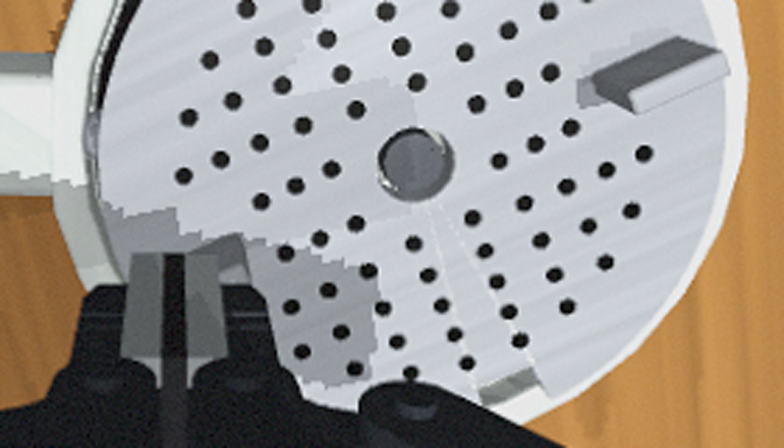

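The disc has not turned: the notch is still at -77° and the tab is visible right behind the finger. The visible finger end lies about 7 px from the projected TCP, so the real tip is probably higher than assumed and passed over the tab. I'll back off and find the tip height with a gentle touch on the disc.

Request:
{"op": "move_arm", "data": {"jaw": [255,255,255,255,255,255], "dp": [[0,0,-0.03],[-0.035,0.025,0],[0,0,0.025],[0,0,0.005],[0,0,0],[0,0,0]], "rotation": [[0,0,0],[0,0,0],[0,0,0],[0,0,0],[0,0,0],[0,0,0]]}}

```text
clock: 6.45
position: [0.5742, -0.0365, 0.0435]
tool_rot: [3.141, -0.0, 1.353]
force: [0.1, 0.0, -0.0]
grip_width: -0.0002
```

```bash
python3 - <<'E'
from h import *
s=bot.observe(); print(s['clock'],s['position'],np.degrees(s['tool_rot']),s['force'],s['grip_width'])
g=grab_frame('side'); cv2.imwrite('pics/s2.png',g)
p=s['position']; print('tcp px',proj('side',[p,[p[0],p[1],p[2]+.014]]))
cv2.imwrite('pics/s2c.png',cv2.resize(g[130:250,260:380],None,fx=5,fy=5,interpolation=cv2.INTER_CUBIC))
E
```

```text
6.45 [ 0.57417599 -0.03648486  0.04345058] [ 1.79986995e+02 -1.39583578e-02  7.75386241e+01] [ 0.07206341  0.03362159 -0.01645227] -0.00020532817249615797
tcp px [[325.21323265 197.26915164]
 [325.28346988 193.77505502]]
```

View pics/s2c.png

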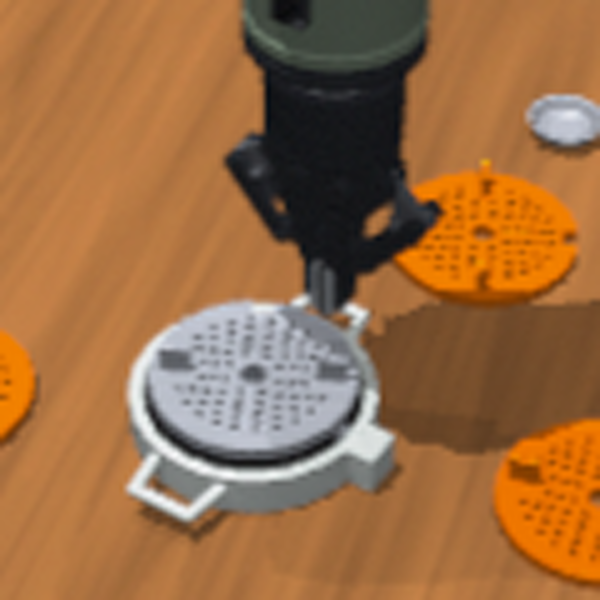

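The tip appears at about row 192.4 in the side picture, while the stated TCP projects to row 197.3. The real finger end is therefore roughly 15–19 mm above the stated TCP. I'll lower in small steps and watch the force.

Request:
{"op": "move_arm", "data": {"jaw": [255,255,255], "dp": [[0,0,0.0138],[0,0,0],[0,0,0]], "rotation": [[0,0,0],[0,0,0],[0,0,0]]}}

```text
clock: 6.88
position: [0.574, -0.037, 0.032]
tool_rot: [-3.141, 0.0, 1.352]
force: [0.2, -0.6, 0.6]
grip_width: 0.0004
```

Request:
{"op": "move_arm", "data": {"jaw": [255,255], "dp": [[0,0,0.0019],[0,0,0]], "rotation": [[0,0,0],[0,0,0]]}}

```text
clock: 7.12
position: [0.5741, -0.0371, 0.0306]
tool_rot: [3.142, -0.0, 1.352]
force: [-0.1, 0.6, 0.6]
grip_width: 0.0001
```

Request:
{"op": "move_arm", "data": {"jaw": [255,255], "dp": [[0,0,0.0019],[0,0,0]], "rotation": [[0,0,0],[0,0,0]]}}

```text
clock: 7.38
position: [0.574, -0.0371, 0.029]
tool_rot: [-3.141, 0.0, 1.352]
force: [0.4, -0.4, -0.1]
grip_width: 0.0004
```

```bash
python3 - <<'E'
from meas import *
s=bot.observe(); p=s['position'];y=s['tool_rot'][2]; print(s['clock'],p,np.degrees(y),s['force'],s['qpos'][6])
C=np.array([.608,-.002]); R=np.array([[np.cos(y),np.sin(y)],[np.sin(y),-np.cos(y)]])
print('C in tool mm',R.T@(C-p[:2])*1000)
g=grab_frame('wrist'); cv2.imwrite('pics/w3.png',g)
E
```

```text
7.375 [ 0.57402184 -0.03709527  0.02898738] 77.48206032773692 [ 0.39492601 -0.37584225 -0.1348829 ] -0.648322475560545
C in tool mm [41.62559656 25.56370082]
```

Request:
{"op": "move_arm", "data": {"jaw": [255,255,255,255,255,255,255,255,255,255], "dp": [[0,0,0],[0,0,0],[0,0,0],[0,0,0],[0,0,0],[0.0005,0.0039,0],[0.00494,-0.00066,0],[0.00494,-0.00066,0],[0.00494,-0.00066,0],[0.00494,-0.00066,0]], "rotation": [[0,0,-0.0539],[0,0,-0.0539],[0,0,-0.0539],[0,0,-0.0539],[0,0,-0.0539],[0,0,0],[0,0,0.02778],[0,0,0.02778],[0,0,0.02778],[0,0,0.02778]]}}

```text
clock: 8.68
position: [0.5672, -0.0218, 0.0292]
tool_rot: [3.141, 0.0, 1.842]
force: [0.0, -0.9, -0.1]
grip_width: -0.0
```

Request:
{"op": "move_arm", "data": {"jaw": [255,255,255,255,255,255,255,255], "dp": [[0.00494,-0.00066,0],[0.00494,-0.00066,0],[0.00494,-0.00066,0],[0.00494,-0.00066,0],[0.00494,-0.00066,0],[0.00494,-0.00066,0],[0.00494,-0.00066,0],[0.00494,-0.00066,0]], "rotation": [[0,0,0.02778],[0,0,0.02778],[0,0,0.02778],[0,0,0.02778],[0,0,0.02778],[0,0,0.02778],[0,0,0.02778],[0,0,0.02778]]}}

```text
clock: 9.68
position: [0.564, 0.0094, 0.0293]
tool_rot: [3.141, -0.0, 1.144]
force: [-0.9, 0.4, 0.3]
grip_width: -0.0001
```

```bash
cat > st.py <<'E'
from meas import *
import sys
s=bot.observe(); p=s['position'];y=s['tool_rot'][2]; print(s['clock'],p,np.degrees(y),s['force'],s['qpos'][6])
C=np.array([.608,-.002]); R=np.array([[np.cos(y),np.sin(y)],[np.sin(y),-np.cos(y)]])
print('C in tool mm',R.T@(C-p[:2])*1000)
c=calibration('wrist'); g=grab_frame('wrist'); cv2.imwrite(f'pics/{sys.argv[1]}.png',g); np.savez(sys.argv[1]+'.npz',**c)
E
python3 st.py w4
```

```text
9.675 [0.56404263 0.00941588 0.02927517] 65.55019061646082 [-0.93366193  0.36883332  0.33332847] -0.9039119170487692
C in tool mm [ 7.8016272  44.74043881]
```

View pics/w4.png

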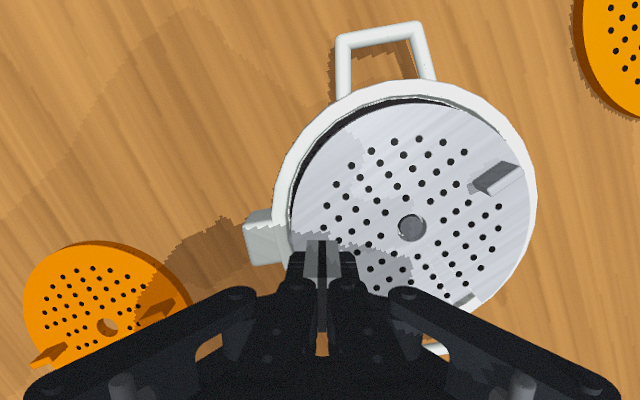

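```bash
python3 - <<'E'
from meas import *
c=dict(np.load('w4.npz')); C=np.array([.608,-.002])
n=ray('wrist',[[465,298],[411,228],[321.5,240]],.04,c); print(n,ang(n[:,:2]-C),np.hypot(*(n[:,:2]-C).T))
t=ray('wrist',[[484,191],[522,175]],.056,c)[:,:2]; print('tab top edge',ang(t-C))
E
```

```text
[[ 0.62046652 -0.05187472  0.04      ]
 [ 0.60771071 -0.00210092  0.04      ]
 [ 0.56450839  0.01063448  0.04      ]] [ -75.96608635 -160.76872478  163.80121429] [0.05140916 0.00030638 0.04528963]
tab top edge [16.20179198 10.60542701]
```

Still not turned: the notch is at -76°, so the finger passed over again. The side and wrist views agree if the pads really are ±11 mm wide and the finger end sits about 31 mm above the stated TCP. I'll go back round (raised), lower about 13.5 mm and push again.

Request:
{"op": "move_arm", "data": {"jaw": [255,255,255,255,255,255,255,255,255,255], "dp": [[0,0,-0.015],[-0.0096,0.0026,0],[-0.0096,0.0026,0],[-0.0096,0.0026,0],[-0.0096,0.0026,0],[-0.0096,0.0026,0],[-0.0096,0.0026,0],[0,0,0.015],[0,0,0.0169],[0,0,0]], "rotation": [[0,0,0],[0,0,-0.0556],[0,0,-0.0556],[0,0,-0.0556],[0,0,-0.0556],[0,0,-0.0556],[0,0,-0.0556],[0,0,0],[0,0,0],[0,0,0]]}}

```text
clock: 10.98
position: [0.5754, -0.0345, 0.0143]
tool_rot: [-3.14, -0.001, 2.198]
force: [0.6, -1.0, -0.5]
grip_width: -0.0002
```

Request:
{"op": "move_arm", "data": {"jaw": [255,255], "dp": [[0,0,0],[0,0,0]], "rotation": [[0,0,0],[0,0,0]]}}

```text
clock: 11.22
position: [0.5766, -0.0347, 0.0159]
tool_rot: [3.141, 0.0, 2.199]
force: [0.5, -0.0, -0.1]
grip_width: 0.0001
```

```bash
python3 st.py w5
```

```text
11.225 [ 0.57662297 -0.03465999  0.01590798] 126.01422694240242 [ 0.5423582  -0.04244772 -0.11557479] 0.02552624603451487
C in tool mm [ 7.96846201 44.58359712]
```

Request:
{"op": "move_arm", "data": {"jaw": [255,255,255,255,255,255,255,255], "dp": [[0.00494,-0.00066,0],[0.00494,-0.00066,0],[0.00494,-0.00066,0],[0.00494,-0.00066,0],[0.00494,-0.00066,0],[0.00494,-0.00066,0],[0.00494,-0.00066,0],[0.00494,-0.00066,0]], "rotation": [[0,0,0.02778],[0,0,0.02778],[0,0,0.02778],[0,0,0.02778],[0,0,0.02778],[0,0,0.02778],[0,0,0.02778],[0,0,0.02778]]}}

```text
clock: 12.28
position: [0.5628, -0.0068, 0.0158]
tool_rot: [3.141, 0.0, 1.498]
force: [0.2, -0.6, -0.2]
grip_width: 0.0001
```

```bash
python3 st.py w6
```

```text
12.275 [ 0.56278575 -0.00681976  0.01584718] 85.84256173966367 [ 0.19340611 -0.58472685 -0.16131453] -0.6088941946779635
C in tool mm [ 8.08499001 44.74585305]
```

View pics/w6.png

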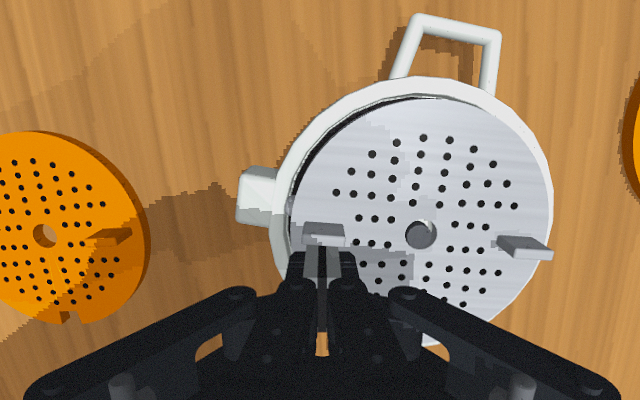

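This time the disc turned: the pushed tab stands in front of the finger at (322,230), with the far tab at (525,246) and the hub at (421,234). About 93–100° are left. I'll push 85° and then measure.

Request:
{"op": "move_arm", "data": {"jaw": [255,255,255,255,255,255,255,255,255,255], "dp": [[0.00494,-0.00066,0],[0.00494,-0.00066,0],[0.00494,-0.00066,0],[0.00494,-0.00066,0],[0.00494,-0.00066,0],[0.00494,-0.00066,0],[0.00494,-0.00066,0],[0.00494,-0.00066,0],[0.00494,-0.00066,0],[0.00494,-0.00066,0]], "rotation": [[0,0,0.02778],[0,0,0.02778],[0,0,0.02778],[0,0,0.02778],[0,0,0.02778],[0,0,0.02778],[0,0,0.02778],[0,0,0.02778],[0,0,0.02778],[0,0,0.02778]]}}

```text
clock: 13.58
position: [0.5751, 0.0297, 0.0157]
tool_rot: [-3.142, 0.0, 0.627]
force: [-0.7, -0.4, 1.1]
grip_width: 0.0001
```

Request:
{"op": "move_arm", "data": {"jaw": [255,255,255,255,255,255,255,255], "dp": [[0.00494,-0.00066,0],[0.00494,-0.00066,0],[0.00494,-0.00066,0],[0.00494,-0.00066,0],[0.00494,-0.00066,0],[0.00494,-0.00066,0],[0.00494,-0.00066,0],[0,0,0]], "rotation": [[0,0,0.02778],[0,0,0.02778],[0,0,0.02778],[0,0,0.02778],[0,0,0.02778],[0,0,0.02778],[0,0,0.02778],[0,0,0]]}}

```text
clock: 14.58
position: [0.5994, 0.0432, 0.0157]
tool_rot: [-3.142, -0.0, 0.02]
force: [-0.6, 0.2, 1.1]
grip_width: -0.0
```

```bash
python3 st.py w7
```

```text
14.575 [0.59939582 0.04316376 0.01567158] 1.1222290925437635 [-0.55610267  0.21275684  1.05602859] -1.7981964422587304
C in tool mm [ 7.71798591 45.32361618]
```

View pics/w7.png

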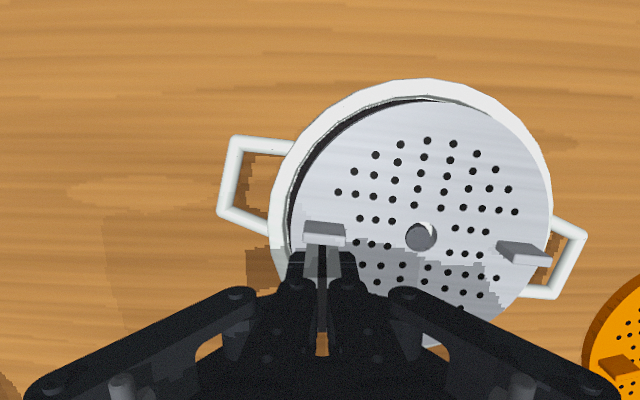

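The near tab is at (323,232) against the finger and the far tab at (523,252); the notch is hidden behind the gripper. I'll get the disc angle by registering the hole pattern against w1.

```bash
cat > disc.py <<'E'
from meas import *
from scipy.spatial import cKDTree
C=np.array([.6081,-.0021])
def holes(name,z=.04):
    img=cv2.imread(f'pics/{name}.png'); c=dict(np.load(name+'.npz'))
    g=cv2.cvtColor(img,cv2.COLOR_BGR2GRAY)
    bh=cv2.morphologyEx(g,cv2.MORPH_BLACKHAT,np.ones((11,11)))
    n,l,st,ce=cv2.connectedComponentsWithStats((bh>40).astype(np.uint8))
    k=(st[:,4]>=6)&(st[:,4]<90)
    P=ray('wrist',ce[k],z,c)[:,:2]-C; r=np.hypot(*P.T)
    return P[(r>.012)&(r<.05)]
def rot(ref,cur,a0):
    a=np.radians(a0); t=np.zeros(2)
    for _ in range(30):
        R=np.array([[np.cos(a),-np.sin(a)],[np.sin(a),np.cos(a)]])
        d,i=cKDTree(ref@R.T+t).query(cur); k=d<.0035
        A=ref[i[k]]; B=cur[k]; ma,mb=A.mean(0),B.mean(0); A0,B0=A-ma,B-mb
        a=np.arctan2((A0[:,0]*B0[:,1]-A0[:,1]*B0[:,0]).sum(),(A0*B0).sum())
        R=np.array([[np.cos(a),-np.sin(a)],[np.sin(a),np.cos(a)]]); t=mb-R@ma
    return np.degrees(a),t*1000,k.sum(),d[k].mean()*1000
E
python3 - <<'E'
from disc import *
r=holes('w1'); print(len(r))
for n,gs in(('w4',(0,)),('w6',(-18,-24)),('w7',(-100,-106,-110,-116))):
    q=holes(n)
    for g in gs: print(n,len(q),g,rot(r,q,g))
E
```

```text
76
w4 71 0 (np.float64(0.14063532784973104), array([-0.12746072, -0.15500887]), np.int64(66), np.float64(0.21345653661545516))
w6 63 -18 (np.float64(-21.1431940040731), array([0.45152736, 1.36658034]), np.int64(61), np.float64(0.2294751167947943))
w6 63 -24 (np.float64(-21.1431940040731), array([0.45152736, 1.36658034]), np.int64(61), np.float64(0.2294751167947943))
w7 62 -100 (np.float64(-107.88056076358264), array([ 0.92026495, -0.84369174]), np.int64(59), np.float64(0.21399489946735517))
w7 62 -106 (np.float64(-107.88056076358264), array([ 0.92026495, -0.84369174]), np.int64(59), np.float64(0.21399489946735517))
w7 62 -110 (np.float64(-108.0311812545006), array([ 0.8735169 , -0.80508959]), np.int64(60), np.float64(0.27811636292268743))
w7 62 -116 (np.float64(-108.0311812545006), array([ 0.8735169 , -0.80508959]), np.int64(60), np.float64(0.27811636292268743))
```

```bash
python3 - <<'E'
from disc import *
r=holes('w1')
for p0 in(-77.45,-77.45+90,-77.45-2):
    p=np.radians(2*p0); F=np.array([[np.cos(p),np.sin(p)],[np.sin(p),-np.cos(p)]])
    a=rot(r@F.T,r,0); print(p0+a[0]/2,a)
E
```

```text
-77.41917279262012 (np.float64(0.06165441475978439), array([0.07273715, 0.01623313]), np.int64(74), np.float64(0.23362038740135202))
12.586032059833796 (np.float64(0.07206411966759778), array([-0.06046041,  0.27079439]), np.int64(76), np.float64(0.24346252246145517))
-77.4191727926201 (np.float64(4.061654414759789), array([0.07273715, 0.01623313]), np.int64(74), np.float64(0.23362038740135393))
```

Request:
{"op": "move_arm", "data": {"jaw": [255,255,255,255], "dp": [[0.00435,-0.0006,0],[0.00435,-0.0006,0],[0,0,0],[0,0,0]], "rotation": [[0,0,0.0244],[0,0,0.0244],[0,0,0],[0,0,0]]}}

```text
clock: 15.12
position: [0.6061, 0.0437, 0.0156]
tool_rot: [-3.142, 0.0, -0.133]
force: [-0.2, -0.3, -0.2]
grip_width: -0.0002
```

```bash
python3 st.py w8; python3 - <<'E'
from disc import *
r=holes('w1')
for g in(-113,-117): print(rot(r,holes('w8'),g))
E
```

```text
15.125 [0.60606406 0.04368759 0.01559172] -7.600107100423611 [-0.20391479 -0.30805071 -0.152869  ] -1.9100766348889198
C in tool mm [ 7.96148899 45.0301944 ]
(np.float64(-116.52196987512635), array([ 0.76117619, -1.01186041]), np.int64(59), np.float64(0.2228995371652481))
(np.float64(-116.67318698428359), array([ 0.72145801, -0.96497948]), np.int64(60), np.float64(0.26913405329360784))
```

The angle is now -116.6°, which is the target, and the lateral offset is under 1 mm. I'll back off, lift, and look at the notch.

Request:
{"op": "move_arm", "data": {"jaw": [255,255,255,255,255,255,255,255], "dp": [[-0.0125,0,0],[0,0,0],[0,0,-0.052],[0,0,-0.052],[0,0,-0.052],[-0.052,0.066,0],[0,0,0],[0,0,0]], "rotation": [[0,0,0],[0,0,0],[0,0,0],[0,0,0],[0,0,0],[0,0,0],[0,0,0],[0,0,0]]}}

```text
clock: 16.18
position: [0.5517, 0.0018, 0.1407]
tool_rot: [-3.141, -0.001, -0.135]
force: [0.2, 0.5, 0.5]
grip_width: -0.0003
```

```bash
python3 st.py w9; python3 - <<'E'
from disc import *
print(rot(holes('w1'),holes('w9'),-116))
c=dict(np.load('w9.npz')); g=cv2.imread('pics/w9.png')
C_,R,P,rr,a,hsv=mill(g,c,(.606,-.003)); print('mill',C_,R)
k=(rr>R+.004)&(a>140)&(rr<.1); print('boss',ang((P[k]-C_).mean(0)))
r=np.radians(165.9); d=np.array([np.cos(r),np.sin(r)]); p=proj('wrist',[[*(C+.06*d),.03],[*(C+.06*d),.04]],c); print(p)
u,v=p[0].astype(int); cv2.imwrite('pics/w9c.png',cv2.resize(g[v-70:v+50,u-80:u+80],None,fx=4.5,fy=4.5,interpolation=cv2.INTER_CUBIC))
E
```

```text
16.175 [0.55166226 0.00182331 0.14066552] -7.755076935316831 [0.24094939 0.45279815 0.5477428 ] -1.8410931976892784
C in tool mm [56.3383843  -3.81379678]
(np.float64(-116.68196969937738), array([ 0.94648338, -0.86635782]), np.int64(72), np.float64(0.15509830244594144))
mill [ 0.60821859 -0.00197512] 0.07108540306964474
boss 165.89806343154987
[[308.71101091 191.12935087]
 [308.25558399 194.10024502]]
```

View pics/w9c.png

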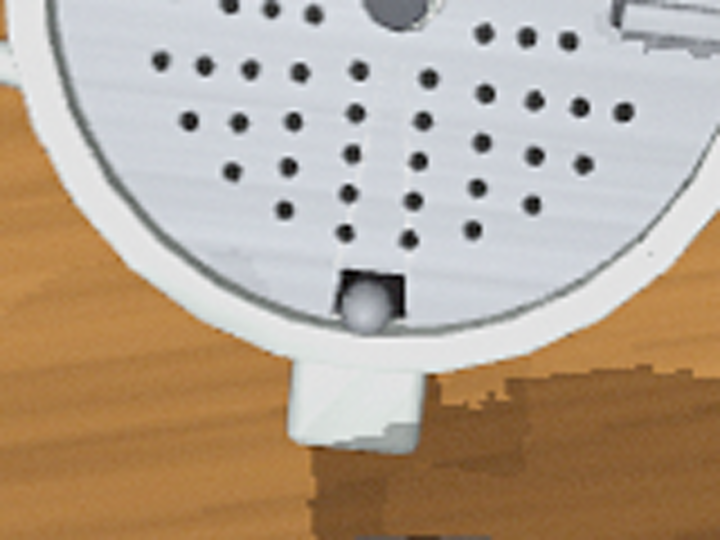

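Clean fit: the pin sits at (366,303) inside the notch (338–405, centre 371), about 1 mm off-centre against a 2 mm allowance. Now I'll go over the centre and press, watching the force.

Request:
{"op": "move_arm", "data": {"jaw": [255,255,255,255,255,255,255,255], "dp": [[0.0704,-0.0048,0],[0,0,0],[0,0,0.05],[0,0,0.05],[0,0,0.05],[0,0,0],[0,0,0],[0,0,0]], "rotation": [[0,0,0],[0,0,0],[0,0,0],[0,0,0],[0,0,0],[0,0,0],[0,0,0],[0,0,0]]}}

```text
clock: 17.23
position: [0.6087, -0.002, 0.0221]
tool_rot: [-3.141, -0.002, -0.135]
force: [0.7, -0.7, 0.1]
grip_width: -0.0004
```

Request:
{"op": "move_arm", "data": {"jaw": [255,255,255,255,255,255], "dp": [[0,0,0.0025],[0,0,0.0025],[0,0,0.0025],[0,0,0.0025],[0,0,0.0025],[0,0,0]], "rotation": [[0,0,0],[0,0,0],[0,0,0],[0,0,0],[0,0,0],[0,0,0]]}}

```text
clock: 17.98
position: [0.6077, -0.0022, 0.0103]
tool_rot: [3.142, 0.0, -0.135]
force: [-1.1, 0.7, 1.9]
grip_width: 0.0001
```

Request:
{"op": "move_arm", "data": {"jaw": [255,255,255,255,255], "dp": [[0,0,0.0025],[0,0,0.0025],[0,0,0.0025],[0,0,0],[0,0,0]], "rotation": [[0,0,0],[0,0,0],[0,0,0],[0,0,0],[0,0,0]]}}

```text
clock: 18.6
position: [0.6076, -0.0022, 0.0044]
tool_rot: [-3.142, 0.0, -0.136]
force: [-1.0, -0.0, 3.6]
grip_width: -0.0002
```

Request:
{"op": "move_arm", "data": {"jaw": [255,255,255,255], "dp": [[0,0,0.0025],[0,0,0.0025],[0,0,0],[0,0,0]], "rotation": [[0,0,0],[0,0,0],[0,0,0],[0,0,0]]}}

```text
clock: 19.1
position: [0.6077, -0.0021, 0.0003]
tool_rot: [-3.142, -0.0, -0.135]
force: [-1.4, -0.1, 3.4]
grip_width: -0.0002
```

Request:
{"op": "move_arm", "data": {"jaw": [255,255,255,255], "dp": [[0,0,0.0025],[0,0,0.0025],[0,0,0],[0,0,0]], "rotation": [[0,0,0],[0,0,0],[0,0,0],[0,0,0]]}}

```text
clock: 19.6
position: [0.608, -0.0022, -0.0009]
tool_rot: [-3.141, -0.001, -0.136]
force: [-18.6, 0.3, 57.9]
grip_width: -0.0005
```

Request:
{"op": "move_arm", "data": {"jaw": [255,255,255], "dp": [[0,0,0.0025],[0,0,0],[0,0,0]], "rotation": [[0,0,0],[0,0,0],[0,0,0]]}}

```text
clock: 19.98
position: [0.6081, -0.0022, -0.0013]
tool_rot: [-3.141, -0.001, -0.136]
force: [-29.2, -0.2, 90.1]
grip_width: -0.0002
```

The force rose to a hard stop after about 11.5 mm of travel. I'll retract and check.

Request:
{"op": "move_arm", "data": {"jaw": [255,255,255,255,255,255,255,255], "dp": [[0,0,-0.01],[0,0,-0.03],[0,0,-0.06],[0,0,-0.06],[0,0,-0.02],[-0.0704,0.0048,0],[0,0,0],[0,0,0]], "rotation": [[0,0,0],[0,0,0],[0,0,0],[0,0,0],[0,0,0],[0,0,0],[0,0,0],[0,0,0]]}}

```text
clock: 20.98
position: [0.5516, 0.0017, 0.1382]
tool_rot: [-3.142, -0.0, -0.135]
force: [1.0, -0.9, 0.9]
grip_width: -0.0002
```

```bash
python3 st.py w10; python3 - <<'E'
from disc import *
ref=holes('w1')
for z in (.028,.032,.04):
    h=holes('w10',z); print(z,rot(ref,h,-116), 'scale', np.sort(np.hypot(*(h-h.mean(0)).T))[-20:].mean()/np.sort(np.hypot(*(ref-ref.mean(0)).T))[-20:].mean())
g=cv2.imread('pics/w10.png'); s=grab_frame('side'); 
a=cv2.resize(g[10:215,200:430],(460,410),interpolation=cv2.INTER_CUBIC); b=cv2.resize(s[175:245,275:350],(330,308),interpolation=cv2.INTER_CUBIC)
o=np.zeros((410,790,3),np.uint8); o[:,:460]=a; o[:308,460:]=b; cv2.imwrite('pics/fin.png',o)
t0=cv2.imread('pics/top0.png'); t=grab_frame('top'); d=cv2.absdiff(t,t0).max(2)
for n,(u,v) in dict(cup=(205,185),bowl=(196,259),jar=(438,190),spoon=(448,275)).items(): print(n,d[v-25:v+25,u-25:u+25].max(), (d[v-25:v+25,u-25:u+25]>40).sum())
E
```

```text
20.975 [0.55163369 0.00171334 0.13819394] -7.752853220617163 [ 1.0156379  -0.90646126  0.92458004] -1.841225147909383
C in tool mm [56.35200156 -3.92443601]
0.028 (np.float64(-116.76262100664455), array([ 0.9364724 , -0.84616383]), np.int64(74), np.float64(0.22168508082363914)) scale 1.0022901053967226
0.032 (np.float64(-116.76262100664455), array([ 1.0710623 , -0.90310667]), np.int64(74), np.float64(0.5371371869648253)) scale 0.9880293445037273
0.04 (np.float64(-116.68240077156702), array([ 1.36082475, -1.11147347]), np.int64(74), np.float64(1.418596762379768)) scale 0.959507822717737
cup 17 0
bowl 19 0
jar 18 0
spoon 17 0
```

View pics/fin.png

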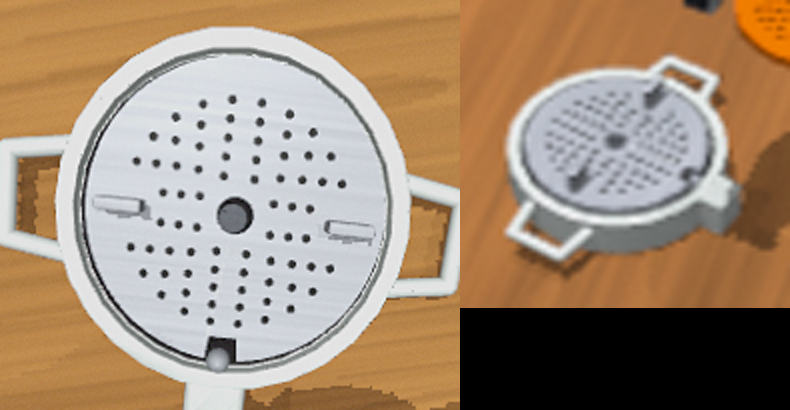

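The disc is flush with the rim, with the pin at (218,358) in the notch. The hole pattern's scale fits a top height of 28 mm (ratio 1.002). The centre offset is about 1.3 mm and the bystanders have not moved. Handing in.

```bash
python3 -c "
from workcell import workorder; print(workorder.job_done())"
```

```text
the job is handed in; nothing more can be done
None
```

I turned the steel disc about 117° clockwise with the closed fingertip on one tab until its notch was over the pin. I then pressed it down in the middle to a hard stop and handed the job in at about 21 s of the 54 s limit; no verdict was reported.

**Last checks, all passed:**
- **Height:** the hole pattern fits a disc top at 28 mm, flush with the rim (scale ratio 1.002).
- **Angle:** the disc turned -116.8° against a target of about -116.65°, and the pin is visible in the notch.
- **Centre:** the disc is about 1.3 mm off the tray's centre (limit 4 mm).
- **Bystanders:** bowl, beaker, tin and spoon show no change in the top view.
- **Robot:** clear of everything.

**What went wrong or disagreed:**
- **Finger height:** the first two pushing passes went over the tab without touching the disc. The finger end sits about 30 mm above the stated TCP (tool-tip position), so I lowered the tool to allow for that.
- **Pressing force:** the wrist force reached about 95 N at the stop, under the 120 N limit but more than the job needed.

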